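# Clear the bench scale and zero it

## Task

The weighed casting flask is still on the pan of the bench scale: lift it off and stand it gently, upright and wholly on the wooden tool board, in the free space there, without touching or shifting any of the things on the board or the file on the bench. Then, with the pan empty, zero the scale: press its long flat key with the fingertips until it gives, keep it down for one second and let go. Press with care, as more than 20 N ruins the key, and do not press the small round power key.

Things in the scene. Friction and masses are not known exactly. Their poses are not given: they have to be found in the camera images.
- scale: Grey bench scale, fixed, 230 mm deep (x) by 180 mm wide (y) by 76 mm high to the top of its square steel pan. Its feet are screwed out by a different amount each time, so it stands 4 to 14 mm above the bench. Its own x axis points from the control panel towards the back; the sloping control panel is at its -x end (towards the robot, within its yaw). The origin is level with the underside of the housing, 35 mm on the panel side of the housing's middle.
- pan (a point): Middle of the top face of the scale's flat steel pan, 145 mm by 150 mm; axes as the scale's.
- zero_key_seat (a point): Point on the panel's surface under the middle of the zero key, a flat grey oblong key 62 mm long (y, across the scale) by 24 mm (x, up the slope), at the right of the panel's lower edge seen from the front. z points straight out of the panel, which slopes at 22 degrees. The key's face stands 3.5 to 8.5 mm proud along z, differing each time and not given: feel for it.
- zero_key (a joint): Travel of the zero key into the panel in m: 0 at rest, 0.0025 fully down. It does not yield below 4 N, is fully down at 8 N and springs back when let go. It counts as pressed beyond 0.0014 (about 6.3 N); at 0.0025 it meets a rigid stop.
- power_key_top (a point): Middle of the face of the round power key, 22 mm across, 3.5 mm proud, on the left of the same panel, 105 mm from the zero key. Not to be pressed.
- power_key (a joint): Travel of the power key in m, 0 at rest; same spring as the zero key.
- flask_center (a point): Centre, half-way up, of the casting flask: a plain upright steel cylinder 50 mm in diameter and 100 mm tall with white plaster in its top face, 0.35 to 0.7 kg; z axis up along it. It stands on the scale's pan.
- flask: The same flask; origin at the centre of its underside, 50 mm below its centre.
- board: Dark wooden tool board lying fixed on the bench, 300 mm (its x) by 200 mm (its y) by 12 mm thick; the origin is at the centre of its underside, its top 12 mm above. Five things stand on it, roughly in two rows of three places 94 mm apart along x and 98 mm apart along y; one of the six places is free, a different one each time.
- dapping_block: Square steel block with round hollows, 56 by 56 by 42 mm high, on the board; origin at the centre of its underside.
- bench_block: Round steel block on a rubber foot, 66 mm in diameter, 28 mm high, on the board; origin at the centre of its underside.
- tin: Round lidded aluminium tin, 64 mm in diameter, 38 mm high, on the board; origin at the centre of its underside.
- wooden_box: Light wooden box with a lid, 66 (x) by 52 (y) by 36 mm high, on the board; origin at the centre of its underside.
- dish: White ceramic bowl, 66 mm across the rim, 32 mm high, on the board; origin at the centre of its underside.
- file: File with a blue handle, 190 mm long, 22 mm high, lying on the bench between the scale and the board; origin near its middle on the bench, x along it.

How it is judged:
On the way, in this order (a step that is already met when the one before it is completed fails the run):
1. the flask stands upright, released and at rest, on the tool board (x of flask_center in the frame of board between -0.127 and 0.127 m and y of flask_center in the frame of board between -0.077 and 0.077 m and z of flask_center in the frame of board between 0.058 and 0.066 m and angle between flask_center's own z axis and vertical below 0.08 rad and contact force between flask and the fingers below 0.05 N and linear speed of flask below 0.02 m/s), for 0.2 s.
2. with the pan empty, the zero key is held pressed by the fingers for 0.6 s (value of joint zero_key above 0.0014 m and contact force between zero_key and the fingers above 3 N and x of flask_center in the frame of board between -0.127 and 0.127 m and y of flask_center in the frame of board between -0.077 and 0.077 m and z of flask_center in the frame of board between 0.058 and 0.066 m and angle between flask_center's own z axis and vertical below 0.08 rad and contact force between flask and the fingers below 0.05 N), for 0.6 s.
At the end, for the whole second after the job is handed in: The flask stands upright (within 0.08 rad), released and at rest on the board's top with its whole foot on the board (centre at least 23 mm inside every edge); the zero key has sprung back (under 0.6 mm); the five things on the board and the file are within 12 mm of where they began (all of step 1 and value of joint zero_key below 0.0006 m and distance of each of dapping_block, bench_block, tin, wooden_box, dish, file from where it was at the start of the episode below 0.012 m); the robot touches nothing.
It fails at once if the zero key is pressed with more than 20 N (contact force between zero_key and anything else above 20 N).
It fails at once if the power key is pressed in (value of joint power_key above 0.001 m).
It fails at once if the flask touches a thing on the board (contact force between flask and dapping_block above 0.2 N or contact force between flask and bench_block above 0.2 N or contact force between flask and tin above 0.2 N or contact force between flask and wooden_box above 0.2 N or contact force between flask and dish above 0.2 N).
It fails at once if a thing on the board or the file is shifted by more than 12 mm (distance of any of dapping_block, bench_block, tin, wooden_box, dish, file from where it was at the start of the episode above 0.012 m).
It fails at once if the flask is dropped on the board (faster than 0.4 m/s at 8 mm or less above its top) (z of flask_center in the frame of board below 0.07 m and linear speed of flask above 0.4 m/s).
It also fails if it takes over 56 s, if anything falls off the work surface, if the arm or the gripper's body presses on something with over 40 N, if the wrist force passes 120 N, or if a joint passes its speed limit or range.

## Robot

A 6-joint arm with a two-finger parallel gripper is mounted at the origin on the work surface. World frame = base frame: x ahead of the robot, y to its left, z up, the work surface at z = 0. Lengths are in m, angles in rad, forces in N, time in s.
With the tool pointing down it reaches from about 0.375 to 0.9 m from the base axis. Payload 3.1 kg.
Tool frame: the origin (TCP) lies midway between the tips of the shut fingers; the grasp point (between the pads) lies robot.grip_point_offset behind it (robot.grip_point_offset is the distance from the TCP to the grasp point, in m); z points along the fingers, y is the direction in which the jaws open and shut (so a half turn about z gives the same grasp; the last joint's range is limited). The gripper opens to 87 mm and grips with 3 to 60 N. Pads are 19 mm wide; open, the fingers measure 117 mm over their backs; the gripper's body (75 mm by 190 mm) begins 51 mm behind the grasp point.
Start: joints at [0.977, 0.527, 1.433, -0, 1.181, -0.178], TCP at [0.252, 0.572, 0.223] pointing down, gripper open.
Joint ranges: [-3.08, 3.08], [-0.75, 2.2], [0.22, 2.44], [-1.43, 4.57], [0, 2.65], [-2.85, 2.85]. Speed limits (rad/s): [2.79, 2.79, 3.14, 3.14, 3.14, 3.14].

## Interface

Orientations are given as a unit quaternion [x, y, z, w].
In Python, from rig import robot, cams, hand_in gives the robot as it stands. The module is installed in compiled form; this text tells all that it offers.
- The arm moves only by the tool send_rows, never from a script. Its argument "steps" is one flat list of numbers, 5 for each row, row after row: the finger opening in m, from 0 to 0.087, then the shift along the tool's x, y, z in m, then the turn about the tool's z in rad. A call has 1 to 8 rows; each row is the pose to reach, as a shift and turn from the pose measured when the call began, along the tool's axes at that moment; what a row does not reach only later rows make up. A row lasts 1/8 s, in which the tool goes at most 62.5 mm and 10.7 degrees, less where a joint would pass 70% of its speed; a pose out of reach is approached as far as the arm can. A call with a gripper value outside its range is refused whole. The fingers move at their own pace and stop on an object; "force" is the grip in N (left out, the last holds). Time passes only in rows, so rows that repeat a pose let the fingers close. It gives the time, the measured TCP pose, the force and the opening at its end, in the units of the state.
- robot.get_obs(): the state, without advancing time (a new reading comes with each control period).
- cams.camera(name): name is "scene" or "top" or "wrist"; returns a dict with "color" (400x640x3 uint8, red, green, blue), "range_z" (400x640 float32, m along the optical axis (not along the pixel's ray), 0 where there is no reading), "intrinsics" (3x3 intrinsics, pixels), "extrinsics" (4x4, takes a point from camera to world coordinates). Camera axes: x right, y down, z forward; pixel columns grow to the right and rows downward; lengths in m; the calibration is good to about 2 mm. A picture is of the moment at which its call begins.
- hand_in(): hands the job in, once; it reports no verdict.
The state is a dict: "time": time; "q": joint angles; "joint_velocities": joint speeds; "joint_torque": joint torques, N m; "position": TCP position; "tool_rot": TCP orientation; "ft_force": force on the tool from outside, world axes, zero at the start; "moment": the same for the moment, N m; "grip_width": finger opening in m.
Only numpy, scipy, OpenCV 4.12 (cv2) and the standard library are available. Lean on these libraries where they do the work, as an engineer would, in place of code of your own. Each camera call takes 0.05 s, during which the arm holds its last target.

## Working session

There is one attempt and no reset: what is moved stays moved. The work goes in short steps, Python scripts to look and compute and a tool call to move; the robot and the scene stay as the last step left them, time stands still between calls to the robot, and variables do not carry over. Pictures are saved under pics/ and viewed, and the job is handed in when it is done.

Besides the shell and the picture viewer there is one more tool, called after "Emit:" as name(argument=value, ...), one argument or row to a line, values as JSON. send_rows: Moves the arm, as the interface text tells. Its arguments: {"type":"object","properties":{"steps":{"type":"array","items":{"type":"number"}},"force":{"type":"number"}},"required":["steps"]}

```bash
mkdir -p pics
cat > h.py <<'E'
import numpy as np,cv2
from rig import robot,cams
def grab(n,tag):
    c=cams.camera(n); cv2.imwrite(f'pics/{tag}.png',c['color'][:,:,::-1]); np.savez(f'{tag}.npz',**c); return c
def cloud(c):
    z=c['range_z'];K=np.array(c['intrinsics']);T=np.array(c['extrinsics'])
    v,u=np.mgrid[:z.shape[0],:z.shape[1]]
    P=np.stack([(u-K[0,2])/K[0,0]*z,(v-K[1,2])/K[1,1]*z,z],-1)@T[:3,:3].T+T[:3,3]
    P[z==0]=np.nan
    return P
E
python3 - <<'E'
from h import *
o=robot.get_obs()
for k in o: print(k,np.round(o[k],4))
print(robot.grip_point_offset)
for n in ('scene','top'):
    c=grab(n,n+'0'); print(n,np.round(c['extrinsics'],3).tolist(),np.round(c['intrinsics'],1).tolist())
E
```

```text
time 0.0
q [ 0.9765  0.5285  1.4339 -0.      1.1814 -0.1785]
joint_velocities [-0.0001 -0.0004 -0.0005 -0.0017 -0.0009  0.0002]
joint_torque [ 1.50000e-03 -4.40033e+01 -1.76593e+01  6.31000e-02  5.82000e-02
 -2.00000e-04]
position [0.252  0.5711 0.2216]
tool_rot [ 2.064e-01  9.785e-01 -1.000e-03 -4.000e-04]
ft_force [ 0.3017 -0.4431  0.1589]
moment [ 0.0252 -0.0176 -0.0275]
grip_width 0.0867
0.0187
scene [[0.831, 0.34, -0.44, 0.942], [0.555, -0.53, 0.641, -0.603], [-0.016, -0.777, -0.629, 0.671], [0.0, 0.0, 0.0, 1.0]] [[390.6, 0.0, 316.4], [0.0, 390.6, 194.0], [0.0, 0.0, 1.0]]
top [[-0.01, -0.994, 0.11, 0.445], [-1.0, 0.01, -0.001, -0.015], [-0.0, -0.11, -0.994, 1.017], [0.0, 0.0, 0.0, 1.0]] [[452.7, 0.0, 316.5], [0.0, 452.7, 206.3], [0.0, 0.0, 1.0]]
```

View pics/scene0.png

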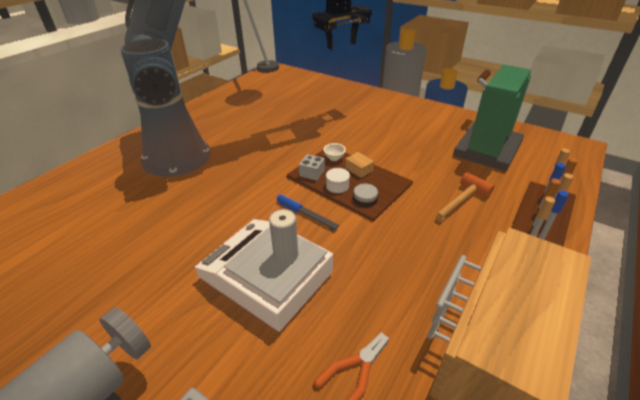

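View pics/top0.png

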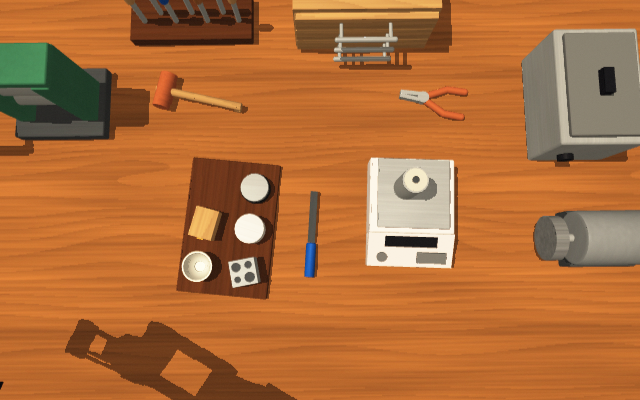

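The top view shows the flask on the pan at about (416,180), the zero key at (431,258) and the power key at (382,257). The board spans (178–282, 157–299), and its free place is the upper-left corner, near (212,180).

```bash
cat > m.py <<'E'
from h import *
c=dict(np.load('top0.npz'));s=dict(np.load('scene0.npz'))
P=cloud(c);S=cloud(s)
for n,Q in(('top',P),('sc',S)):
    print(n)
def px(u,v): return np.round(P[v,u],4)
print('bench',px(340,300),px(340,150),'board',px(215,175),px(205,200))
def circ(mask,name):
    q=P[mask]; (x,y),r=cv2.minEnclosingCircle(q[:,:2].astype(np.float32)); print(name,len(q),'circ',round(x,4),round(y,4),round(r,4),'z',np.round(np.percentile(q[:,2],[10,50,90]),4))
v,u=np.mgrid[:400,:640]
z=P[...,2]
circ((z>.15)&(abs(u-416)<30)&(abs(v-180)<35),'flask top')
q=S[(S[...,2]>.15)&(abs(S[...,0]-.5)<.15)&(abs(S[...,1]+.2)<.12)]
(x,y),r=cv2.minEnclosingCircle(q[q[:,2]>np.percentile(q[:,2],98)-.006][:,:2].astype(np.float32));print('scene flask',x,y,r,q[:,2].max())
# flask side points in scene: fit circle
m=(S[...,2]>.10)&(S[...,2]<.17)&(np.hypot(S[...,0]-x,S[...,1]-y)<.05)
q=S[m];A=np.c_[2*q[:,:2],np.ones(len(q))];w=np.linalg.lstsq(A,(q[:,:2]**2).sum(1),rcond=None)[0];print('side fit',w[:2],np.sqrt(w[2]+w[0]**2+w[1]**2),len(q))
# board things
hs=(u<290)&(u>170)&(v>150)&(v<305)
m=(hs&(z>.022)).astype(np.uint8)
n,l,st,ce=cv2.connectedComponentsWithStats(m)
for i in range(1,n):
    if st[i,4]>60:
        q=P[l==i];t=q[q[:,2]>np.percentile(q[:,2],90)-.006]
        (a,b),r=cv2.minEnclosingCircle(t[:,:2].astype(np.float32));print(ce[i].round(),st[i,4],'z',np.percentile(q[:,2],95).round(4),'c',round(a,4),round(b,4),round(r,4), 'bbox',t[:,:2].min(0).round(3),t[:,:2].max(0).round(3))
# board by colour
hsv=cv2.cvtColor(c['color'],cv2.COLOR_RGB2HSV)
m=hs&(z>.007)
q=P[m];rr=cv2.minAreaRect(q[:,:2].astype(np.float32));print('board rect',rr,cv2.boxPoints(rr).round(4).tolist())
# scale pan
m=(z>.07)&(z<.11)&(abs(u-412)<50)&(v>150)&(v<275)
q=P[m];print('scale hi z',np.percentile(q[:,2],[5,25,50,75,95]))
m=(z>.02)&(z<.11)&(abs(u-412)<55)&(v>145)&(v<280)
q=P[m];rr=cv2.minAreaRect(q[:,:2].astype(np.float32));print('scale rect',rr,cv2.boxPoints(rr).round(4).tolist())
for uv in((431,258),(382,257),(400,250),(412,262),(395,262),(385,215),(440,215)): print(uv,px(*uv))
im=c['color'][150:305,150:480,::-1];cv2.imwrite('pics/crop.png',cv2.resize(im[:, 200:],None,fx=5,fy=3.8 ,interpolation=cv2.INTER_CUBIC))
E
python3 m.py
```

```text
top
sc
bench [ 0.3496 -0.0658  0.0005] [ 0.6871 -0.0712  0.0022] board [0.6308 0.2123 0.0091] [0.5741 0.2337 0.0098]
flask top 654 circ 0.5863 -0.2 0.0254 z [0.1708 0.1854 0.1877]
scene flask 0.5875341296195984 -0.20033934712409973 0.025896457955241203 0.18933724249933692
side fit [ 0.5877132  -0.19994335] 0.024438289722572542 669
[255. 188.] 692 z 0.0423 c 0.5974 0.1196 0.0308 bbox [0.567 0.089] [0.627 0.149]
[204. 223.] 806 z 0.0502 c 0.5203 0.2276 0.0403 bbox [0.483 0.195] [0.556 0.26 ]
[249. 229.] 714 z 0.0524 c 0.5068 0.1294 0.0318 bbox [0.476 0.099] [0.538 0.161]
[196. 266.] 551 z 0.045 c 0.4277 0.2418 0.0328 bbox [0.396 0.21 ] [0.46  0.273]
[244. 272.] 756 z 0.0564 c 0.4149 0.1412 0.038 bbox [0.384 0.108] [0.446 0.173]
board rect ((0.5134191513061523, 0.1797669529914856), (0.20069053769111633, 0.30027341842651367), 83.97465515136719) [[0.35359999537467957, 0.09570000320672989], [0.6521999835968018, 0.06419999897480011], [0.67330002784729, 0.2637999951839447], [0.37459999322891235, 0.2953000068664551]]
scale hi z [0.071023   0.08373239 0.08510258 0.08630065 0.08814191]
scale rect ((0.5369895696640015, -0.21532215178012848), (0.1811409294605255, 0.23041348159313202), 88.12422180175781) [[0.4189000129699707, -0.3021000027656555], [0.6492000222206116, -0.30959999561309814], [0.6550999879837036, -0.12860000133514404], [0.42480000853538513, -0.12099999934434891]]
(431, 258) [ 0.4399 -0.2569  0.054 ]
(382, 257) [ 0.4431 -0.1535  0.0529]
(400, 250) [ 0.4574 -0.1914  0.0566]
(412, 262) [ 0.4318 -0.2181  0.0463]
(395, 262) [ 0.4322 -0.182   0.0455]
(385, 215) [ 0.5294 -0.1575  0.0847]
(440, 215) [ 0.5282 -0.2713  0.0841]
```

Emit:
send_rows(
  steps=[0.087,-0.035,-0.032,0,-0.04,0.087,-0.075,-0.07,0,-0.09,0.087,-0.12,-0.11,0,-0.14,0.087,-0.165,-0.15,0,-0.19,0.087,-0.21,-0.19,0,-0.24,0.087,-0.25,-0.23,0,-0.29,0.087,-0.285,-0.265,0,-0.34,0.087,-0.31,-0.285,0,-0.385],
  force=25,
)

```text
time: 1.1
position: [0.4207, 0.1831, 0.2219]
tool_rot: [0.016, 1.0, -0.001, -0.001]
ft_force: [1.3, -0.2, -0.7]
grip_width: 0.0872
```

```bash
cat >> h.py <<'E'
from scipy.spatial.transform import Rotation as R
def to(x,y,z=None):
    o=robot.get_obs();p=np.array(o['position']);M=R.from_quat(o['tool_rot']).as_matrix()
    d=np.array([x,y,p[2] if z is None else z])-p
    print('pos',p.round(4),'shift',(M.T@d).round(4),'toolx',M[:,0].round(3),'tooly',M[:,1].round(3),'z',M[:,2].round(3),'f',np.round(o['ft_force'],2),'w',round(float(o['grip_width']),4),'t',o['time'],'q',np.round(o['q'],2))
E
python3 -c "
from h import *
to(.587,-.2)"
```

```text
pos [0.4207 0.1831 0.2219] shift [-0.1782 -0.3777  0.0005] toolx [-1.     0.031  0.002] tooly [ 0.031  1.    -0.002] z [-0.002 -0.002 -1.   ] f [ 1.28 -0.16 -0.7 ] w 0.0872 t 1.1 q [ 0.17  0.31  1.83 -0.    1.   -1.37]
```

Emit:
send_rows(
  steps=[0.087,-0.02,-0.045,0,0,0.087,-0.045,-0.095,0,0,0.087,-0.07,-0.145,0,0,0.087,-0.095,-0.195,0,0,0.087,-0.12,-0.25,0,0,0.087,-0.145,-0.305,0,0,0.087,-0.165,-0.35,0,0,0.087,-0.178,-0.378,0,0],
)

```text
time: 2.1
position: [0.5873, -0.2029, 0.2218]
tool_rot: [0.017, 1.0, -0.001, -0.001]
ft_force: [-0.4, 0.6, -0.8]
grip_width: 0.0871
```

Emit:
send_rows(
  steps=[0.087,0,0,0,0],
)

```text
time: 2.22
position: [0.5877, -0.205, 0.221]
tool_rot: [0.018, 1.0, -0.001, -0.001]
ft_force: [0.4, 0.5, 0.4]
grip_width: 0.0872
```

```bash
python3 -c "
from h import *
grab('wrist','w1');grab('scene','s1')
to(.587,-.2,.142)"
```

```text
pos [ 0.5864 -0.2023  0.2209] shift [-0.0008  0.0024  0.0789] toolx [-0.999  0.034  0.004] tooly [ 0.034  0.999 -0.001] z [-0.004 -0.    -1.   ] f [0.36 0.68 0.27] w 0.0869 t 2.325 q [-0.51  0.52  1.44 -0.    1.18 -2.05]
```

View pics/w1.png

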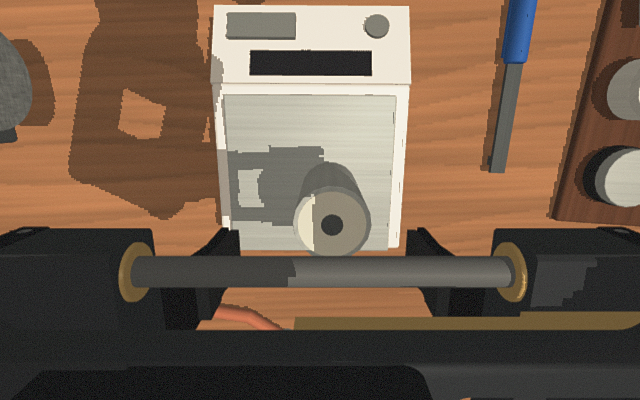

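The wrist view shows the flask's top near (332,225), between the open fingers (inner sides at about 240 and 408). The zero key is at (260,25) and the power key at (376,26). I'll descend and grip.

Emit:
send_rows(
  steps=[0.087,0,0.001,0.02,0,0.087,-0.001,0.002,0.04,0,0.087,-0.001,0.002,0.06,0,0.087,-0.001,0.002,0.072,0,0.087,-0.001,0.002,0.079,0,0.087,-0.001,0.002,0.079,0,0.04,-0.001,0.002,0.079,0,0.04,-0.001,0.002,0.079,0],
)

```text
time: 3.32
position: [0.5875, -0.2007, 0.1426]
tool_rot: [0.017, 1.0, -0.001, -0.001]
ft_force: [-0.5, -0.2, 0.2]
grip_width: 0.0742
```

Emit:
send_rows(
  steps=[0.04,0,0,0,0,0.04,0,0,0,0,0.04,0,0,0,0,0.04,0,0,0,0],
  force=30,
)

```text
time: 3.82
position: [0.5876, -0.2003, 0.1428]
tool_rot: [0.017, 1.0, -0.0, -0.001]
ft_force: [0.1, 1.4, 0.2]
grip_width: 0.0493
```

```bash
python3 -c "
from h import *
to(.587,-.2,.142)"
```

```text
pos [ 0.5876 -0.2003  0.1428] shift [0.0006 0.0003 0.0008] toolx [-0.999  0.034  0.003] tooly [ 0.034  0.999 -0.001] z [-0.003 -0.001 -1.   ] f [0.14 1.41 0.19] w 0.0493 t 3.825 q [-0.51  0.62  1.51 -0.    1.01 -2.04]
```

Emit:
send_rows(
  steps=[0.04,0,0,-0.004,0,0.04,0,0,-0.015,0,0.04,0,0,-0.03,0,0.04,0,0,-0.045,0,0.04,0,0,-0.06,0,0.04,0,0,-0.07,0,0.04,0,0,-0.075,0,0.04,0,0,-0.075,0],
)

```text
time: 4.82
position: [0.5878, -0.2003, 0.218]
tool_rot: [0.017, 1.0, -0.0, -0.001]
ft_force: [0.1, 0.1, -5.1]
grip_width: 0.0496
```

```bash
python3 -c "
from h import *
grab('wrist','w2');grab('scene','s2')
to(.623,.2207)"
```

```text
pos [ 0.5874 -0.2001  0.2172] shift [-2.120e-02  4.217e-01 -1.000e-04] toolx [-0.999  0.034  0.004] tooly [ 0.034  0.999 -0.   ] z [-0.004  0.    -1.   ] f [ 0.69  0.01 -5.42] w 0.0496 t 4.925 q [-0.51  0.53  1.45 -0.    1.17 -2.04]
```

View pics/s2.png

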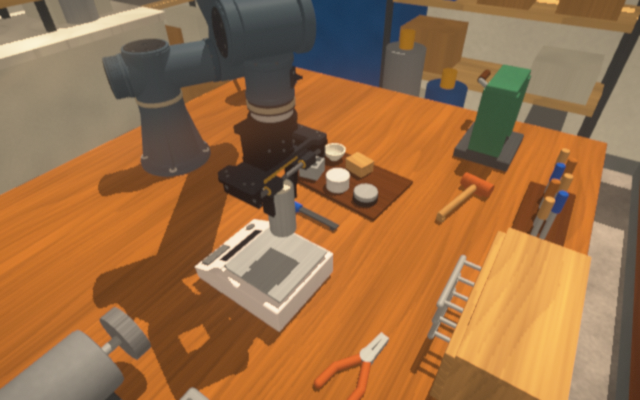

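The scene view shows the flask hanging upright in the fingers at about (283,210), clear of the pan. The wrist carries about 5.4 N. Next I'll carry it to the free spot.

Emit:
send_rows(
  steps=[0.04,0,0.02,0,0,0.04,-0.003,0.06,0,0,0.04,-0.006,0.105,0,0,0.04,-0.009,0.15,0,0,0.04,-0.012,0.195,0,0,0.04,-0.014,0.235,0,0,0.04,-0.015,0.265,0,0,0.04,-0.016,0.28,0,0],
)

```text
time: 5.92
position: [0.6119, 0.082, 0.2166]
tool_rot: [0.016, 1.0, 0.0, -0.003]
ft_force: [-0.7, -0.3, -4.5]
grip_width: 0.0494
```

Emit:
send_rows(
  steps=[0.04,-0.002,0.03,0,0,0.04,-0.003,0.065,0,0,0.04,-0.004,0.1,0,0,0.04,-0.005,0.125,0,0,0.04,-0.005,0.138,0,0,0.04,-0.005,0.142,0,0,0.04,-0.005,0.142,0,0],
)

```text
time: 6.8
position: [0.6213, 0.223, 0.2164]
tool_rot: [0.016, 1.0, -0.0, -0.003]
ft_force: [-0.3, -1.1, -4.6]
grip_width: 0.0494
```

```bash
python3 -c "
from h import *
grab('scene','s3');grab('top','t3')
to(.623,.2207,.069)"
```

```text
pos [0.6215 0.2226 0.2165] shift [-0.0025 -0.0018  0.1475] toolx [-0.999  0.033  0.006] tooly [ 0.033  0.999 -0.   ] z [-0.006 -0.    -1.   ] f [-0.62 -1.17 -5.68] w 0.0497 t 6.9 q [ 0.17  0.58  1.34  0.    1.22 -1.36]
```

View pics/s3.png

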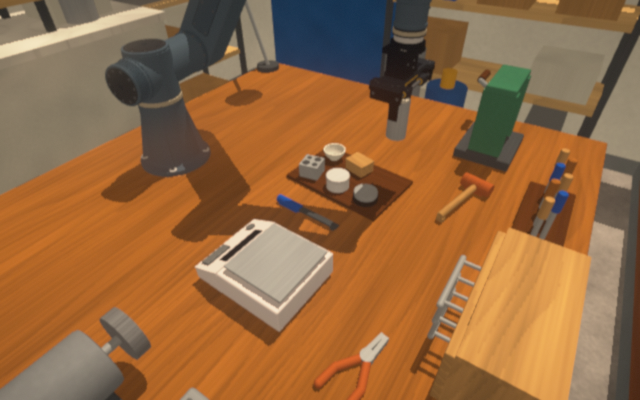

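The flask hangs at (397,120) over the board, and the pan is empty. I'll lower it to about 12 mm above the board and check.

Emit:
send_rows(
  steps=[0.04,-0.001,-0.001,0.015,0,0.04,-0.002,-0.002,0.04,0,0.04,-0.002,-0.002,0.065,0,0.04,-0.002,-0.002,0.09,0,0.04,-0.002,-0.002,0.11,0,0.04,-0.002,-0.002,0.125,0,0.04,-0.002,-0.002,0.135,0,0.04,-0.002,-0.002,0.135,0],
)

```text
time: 7.9
position: [0.6222, 0.2203, 0.0807]
tool_rot: [0.016, 1.0, -0.0, -0.004]
ft_force: [-0.5, 0.1, -5.0]
grip_width: 0.0494
```

```bash
python3 -c "
from h import *
grab('scene','s4')
to(.623,.2207,.069)
i=cv2.imread('pics/s4.png')[80:230,260:440];cv2.imwrite('pics/s4c.png',cv2.resize(i,None,fx=4,fy=4))"
```

```text
pos [0.6228 0.2205 0.0815] shift [-0.0003  0.0002  0.0125] toolx [-0.999  0.033  0.006] tooly [ 0.033  0.999 -0.   ] z [-0.006 -0.    -1.   ] f [ 0.82  0.26 -5.29] w 0.0496 t 7.95 q [ 0.17  0.75  1.44  0.    0.96 -1.37]
```

View pics/s4c.png

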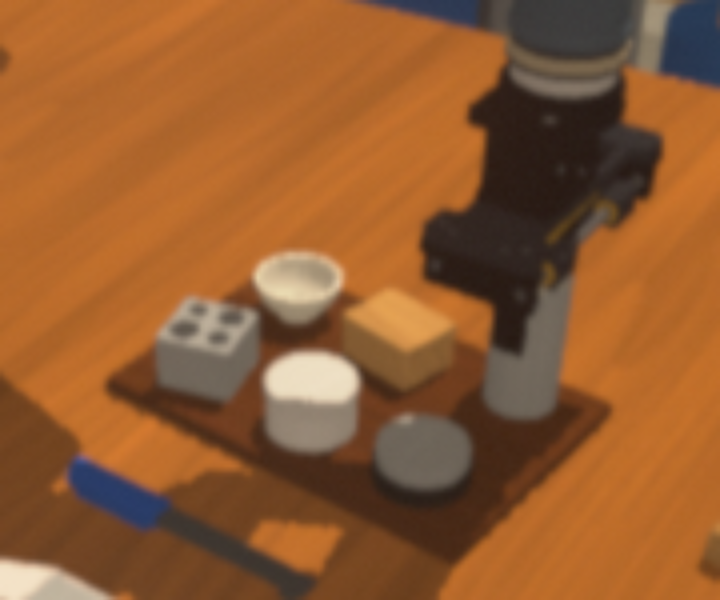

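The flask hovers over the free spot at about (525,410) in the crop, with gaps to the box and the bench block. I'll lower the rest slowly and feel for contact.

Emit:
send_rows(
  steps=[0.04,0,0,0.003,0,0.04,0,0,0.006,0,0.04,0,0,0.008,0,0.04,0,0,0.009,0,0.04,0,0,0.01,0,0.04,0,0,0.01,0],
)

```text
time: 8.7
position: [0.6227, 0.2205, 0.0715]
tool_rot: [0.016, 1.0, -0.0, -0.003]
ft_force: [-0.3, -0.8, -5.1]
grip_width: 0.0496
```

Emit:
send_rows(
  steps=[0.04,0,0,0.001,0,0.04,0,0,0.002,0,0.04,0,0,0.002,0],
)

```text
time: 9.07
position: [0.6227, 0.2205, 0.0696]
tool_rot: [0.016, 1.0, -0.0, -0.003]
ft_force: [-0.1, -0.5, -4.5]
grip_width: 0.0493
```

Emit:
send_rows(
  steps=[0.04,0,0,0.001,0,0.04,0,0,0.001,0],
)

```text
time: 9.32
position: [0.6228, 0.2205, 0.0695]
tool_rot: [0.016, 1.0, -0.0, -0.003]
ft_force: [-1.3, 0.1, 3.2]
grip_width: 0.0499
```

Emit:
send_rows(
  steps=[0.04,0,0,0.001,0,0.04,0,0,0.001,0],
)

```text
time: 9.57
position: [0.6228, 0.2206, 0.0695]
tool_rot: [0.016, 1.0, -0.0, -0.002]
ft_force: [-2.0, 0.7, 5.3]
grip_width: 0.0493
```

The flask is down: the wrist force went from −5 to +5 N. Releasing.

Emit:
send_rows(
  steps=[0.055,0,0,0,0,0.06,0,0,0,0,0.075,0,0,0,0,0.085,0,0,0,0,0.085,0,0,0,0],
)

```text
time: 10.2
position: [0.6229, 0.2205, 0.0694]
tool_rot: [0.016, 1.0, -0.0, -0.002]
ft_force: [-0.3, -0.1, 0.8]
grip_width: 0.0808
```

```bash
python3 -c "
from h import *
grab('scene','s5');grab('wrist','w5')
to(.623,.2207)
i=cv2.imread('pics/s5.png')[80:230,260:440];cv2.imwrite('pics/s5c.png',np.hstack([cv2.resize(i,(480,400)),cv2.resize(cv2.imread('pics/w5.png'),(320,400))]))"
```

```text
pos [0.6228 0.2206 0.0694] shift [-0.0002  0.0001 -0.    ] toolx [-0.999  0.032  0.005] tooly [ 0.032  0.999 -0.   ] z [-0.005 -0.    -1.   ] f [0.01 0.21 0.26] w 0.0835 t 10.3 q [ 0.17  0.76  1.45  0.    0.94 -1.37]
```

View pics/s5c.png

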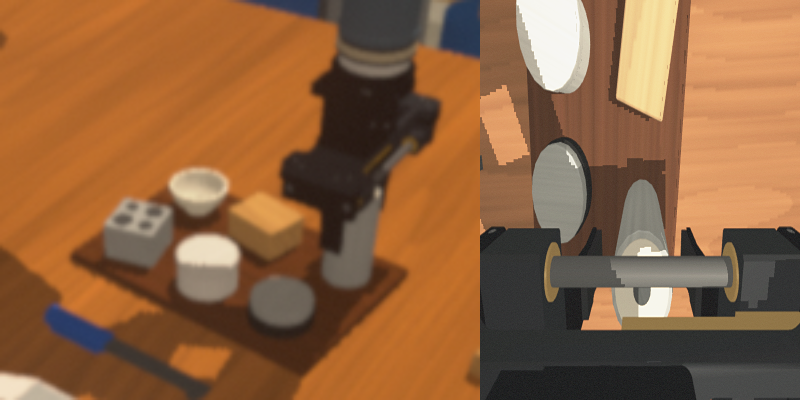

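The flask stands upright and free: in the wrist view there are gaps on both sides between fingers and flask. I'll retract straight up and check from the top.

Emit:
send_rows(
  steps=[0.085,0,0,-0.01,0,0.085,0,0,-0.035,0,0.085,0,0,-0.065,0,0.085,0,0,-0.095,0,0.085,0,0,-0.12,0,0.085,0,0,-0.145,0,0.085,0,0,-0.15,0],
)

```text
time: 11.18
position: [0.6249, 0.2208, 0.2223]
tool_rot: [0.016, 1.0, 0.0, 0.0]
ft_force: [-0.1, 0.1, -0.6]
grip_width: 0.085
```

Emit:
send_rows(
  steps=[0,0.02,-0.035,0,0,0,0.04,-0.08,0,0,0,0.065,-0.13,0,0,0,0.085,-0.18,0,0,0,0.105,-0.23,0,0,0,0.125,-0.275,0,0,0,0.14,-0.315,0,0,0,0.15,-0.335,0,0],
)

```text
time: 12.18
position: [0.4629, -0.1108, 0.2215]
tool_rot: [0.017, 1.0, 0.0, -0.0]
ft_force: [0.5, 0.3, 0.5]
grip_width: 0.0128
```

Run:
```python
from h import *
grab('scene','s6');c=grab('top','t6');grab('wrist','w6')
to(.44,-.25)
c=dict(np.load('top0.npz'))
im=c['color'];P=cloud(c)
K=np.array(c['intrinsics']);T=np.array(c['extrinsics'])
g=im[235:275,362:462,::-1];cv2.imwrite('pics/keys.png',cv2.resize(g,(800,320),interpolation=cv2.INTER_NEAREST))
gray=cv2.cvtColor(im,cv2.COLOR_RGB2GRAY)
m=np.zeros_like(gray);m[246:268,368:456]=((gray[246:268,368:456]>70)&(gray[246:268,368:456]<190))
n,l,st,ce=cv2.connectedComponentsWithStats(m)
for i in range(1,n):
    if st[i,4]>40:
        print(st[i],ce[i].round(1),P[l==i].mean(0).round(4),np.percentile(P[l==i],[3,97],axis=0).round(4).tolist())
```

```text
pos [ 0.4635 -0.1096  0.2216] shift [ 0.0185 -0.1411 -0.0002] toolx [-0.999  0.035  0.001] tooly [0.035 0.999 0.002] z [-0.001  0.002 -1.   ] f [-0.24  0.3  -0.21] w 0.0031 t 12.325 q [-0.47  0.33  1.8   0.    1.02 -2.  ]
[385 246  52   3  55] [410.8 246.6] [nan nan nan] [[nan, nan, nan], [nan, nan, nan]]
[451 248   5  20  63] [453.5 259.4] [ 0.4359 -0.3201  0.0016] [[0.4192, -0.3248, -0.0037], [0.4572, -0.3128, 0.0097]]
[376 252  12  10  87] [381.5 256.4] [ 0.4443 -0.1524  0.053 ] [[0.4347, -0.1622, 0.0481], [0.4536, -0.1429, 0.0577]]
[416 252  31  13 349] [430.9 257.8] [nan nan nan] [[nan, nan, nan], [nan, nan, nan]]
[368 266  58   2  84] [391.5 266.7] [ 0.4214 -0.1811  0.0034] [[0.42, -0.2447, -0.0033], [0.4235, -0.1318, 0.0407]]
```

View pics/keys.png

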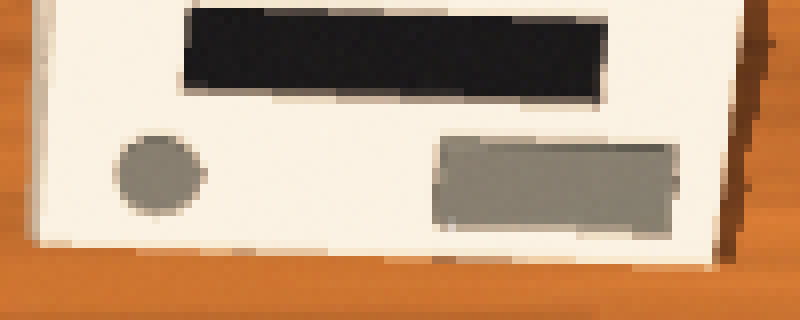

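View pics/s6.png

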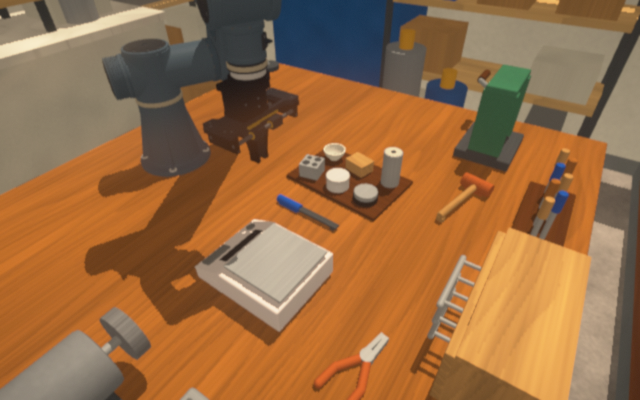

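View pics/w6.png

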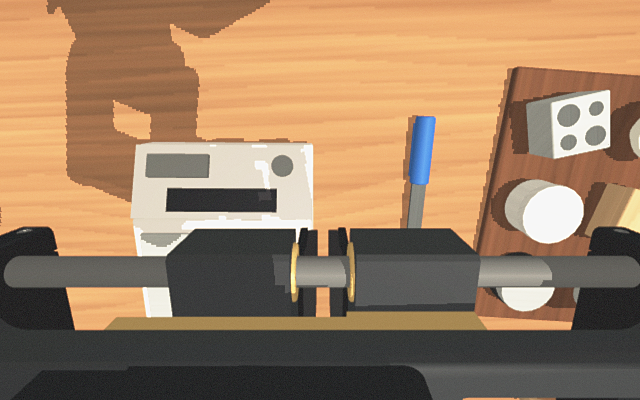

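The flask stands upright on the board at (393,165), and all five things and the file look unmoved. The key is at (430.9,257.8) in the first top picture.

Run:
```python
from h import *
c=dict(np.load('top0.npz'));P=cloud(c)
q=P[253:264,419:444].reshape(-1,3);q=q[~np.isnan(q[:,0])]
print('key depth',np.median(q,0))
# fit plane of key and of panel
def pl(q):
    A=np.c_[q[:,:2],np.ones(len(q))];w=np.linalg.lstsq(A,q[:,2],rcond=None)[0];return w
w=pl(q);print('key plane',w)
r=np.r_[P[253:262,391:412].reshape(-1,3)];r=r[~np.isnan(r[:,0])];w2=pl(r);print('panel',w2)
for x in(.43,.44): print(x,'key z',w@[x,-.257,1],'panel z',w2@[x,-.257,1])
K=np.array(c['intrinsics']);T=np.array(c['extrinsics'])
for uv in((430.9,257.8),(381.5,256.4)):
    d=T[:3,:3]@np.array([(uv[0]-K[0,2])/K[0,0],(uv[1]-K[1,2])/K[1,1],1]);o=T[:3,3]
    for z in(.050,.056): print(uv,z,o+d*(z-o[2])/d[2])
to(.432,-.258)
```

```text
key depth [ 0.43987778 -0.25682162  0.05467381]
key plane [ 0.37018535 -0.01088311 -0.11084088]
panel [ 0.3893239  -0.01763992 -0.12643931]
0.43 key z 0.05113577595302457 panel z 0.04550342775869415
0.44 key z 0.054837629470963434 panel z 0.04939666678749499
(430.9, 257.8) 0.05 [ 0.44029331 -0.25769058  0.05      ]
(430.9, 257.8) 0.056 [ 0.44032488 -0.25618478  0.056     ]
(381.5, 256.4) 0.05 [ 0.44433712 -0.15292976  0.05      ]
(381.5, 256.4) 0.056 [ 0.44434361 -0.15207389  0.056     ]
pos [ 0.4635 -0.1096  0.2216] shift [ 0.0262 -0.1494 -0.0002] toolx [-0.999  0.035  0.001] tooly [0.035 0.999 0.002] z [-0.001  0.002 -1.   ] f [-0.24  0.3  -0.21] w 0.0031 t 12.325 q [-0.47  0.33  1.8   0.    1.02 -2.  ]
```

Emit:
send_rows(
  steps=[0,0.005,-0.03,0,0,0,0.011,-0.065,0,0,0,0.017,-0.1,0,0,0,0.022,-0.13,0,0,0,0.025,-0.145,0,0,0,0.026,-0.149,0,0,0,0.026,-0.149,0.01,0,0,0.026,-0.149,0.03,0],
)

```text
time: 13.32
position: [0.4328, -0.2566, 0.1912]
tool_rot: [0.017, 1.0, 0.001, 0.0]
ft_force: [0.2, 0.9, -0.2]
grip_width: 0.0006
```

Emit:
send_rows(
  steps=[0,0,0,0.02,0,0,0,0,0.045,0,0,0,0,0.07,0,0,0,0,0.09,0,0,0,0,0.105,0,0,0,0,0.113,0,0,0,0,0.116,0,0,0,0,0.116,0],
)

```text
time: 14.32
position: [0.433, -0.2566, 0.0754]
tool_rot: [0.017, 1.0, 0.0, 0.0]
ft_force: [0.6, -0.8, -0.2]
grip_width: 0.0005
```

Run:
```python
from h import *
grab('wrist','w7');grab('top','t7');to(.432,-.257,.06)
a=cv2.imread('pics/t7.png')[200:300,340:480];b=cv2.imread('pics/w7.png')
cv2.imwrite('pics/c7.png',np.hstack([cv2.resize(a,(400,286)),cv2.resize(b,(400,286))]))
```

```text
pos [ 0.4331 -0.2568  0.0757] shift [ 0.0012 -0.0002  0.0157] toolx [-0.999  0.034 -0.001] tooly [0.034 0.999 0.   ] z [ 0.001  0.    -1.   ] f [0.65 0.16 0.24] w 0.0003 t 14.425 q [-0.76  0.6   1.86  0.    0.68 -2.3 ]
```

View pics/c7.png

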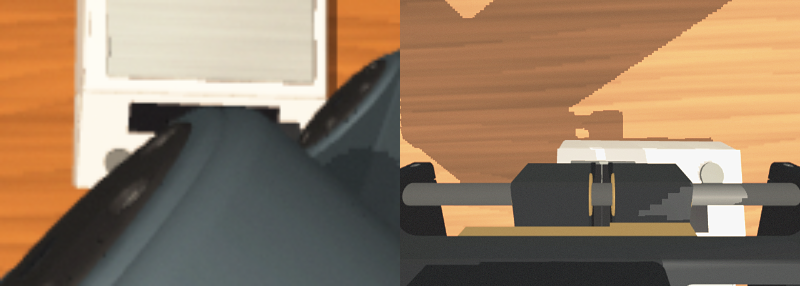

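The fingers are over the key, with the power key well to the side at (712,172). I'll feel down in small steps.

Emit:
send_rows(
  steps=[0,0,0,0.005,0,0,0,0,0.01,0,0,0,0,0.013,0,0,0,0,0.014,0,0,0,0,0.014,0],
  force=20,
)

```text
time: 15.05
position: [0.4331, -0.2568, 0.0615]
tool_rot: [0.017, 1.0, 0.0, 0.001]
ft_force: [0.7, 0.4, 0.2]
grip_width: 0.0004
```

Emit:
send_rows(
  steps=[0,0,0,0.001,0,0,0,0,0.002,0,0,0,0,0.002,0],
)

```text
time: 15.42
position: [0.4331, -0.2568, 0.0595]
tool_rot: [0.017, 1.0, 0.0, 0.001]
ft_force: [-0.3, -0.3, -0.1]
grip_width: 0.0005
```

Emit:
send_rows(
  steps=[0,0,0,0.001,0,0,0,0,0.001,0],
)

```text
time: 15.68
position: [0.433, -0.2567, 0.0584]
tool_rot: [0.017, 1.0, 0.0, 0.001]
ft_force: [-0.7, 0.3, -0.2]
grip_width: 0.0007
```

Emit:
send_rows(
  steps=[0,0,0,0.001,0,0,0,0,0.001,0],
)

```text
time: 15.92
position: [0.433, -0.2567, 0.0574]
tool_rot: [0.017, 1.0, 0.0, 0.0]
ft_force: [0.4, -0.1, 0.2]
grip_width: 0.0004
```

Emit:
send_rows(
  steps=[0,0,0,0.001,0,0,0,0,0.001,0],
)

```text
time: 16.18
position: [0.433, -0.2566, 0.0563]
tool_rot: [0.017, 1.0, 0.0, 0.0]
ft_force: [-0.6, -0.4, 0.8]
grip_width: 0.0004
```

Emit:
send_rows(
  steps=[0,0,0,0.001,0,0,0,0,0.001,0],
)

```text
time: 16.42
position: [0.4331, -0.2567, 0.0555]
tool_rot: [0.017, 1.0, 0.0, 0.001]
ft_force: [1.0, -0.7, 2.4]
grip_width: 0.0008
```

Emit:
send_rows(
  steps=[0,0,0,0.0005,0,0,0,0,0.0005,0],
)

```text
time: 16.68
position: [0.4332, -0.2568, 0.0552]
tool_rot: [0.017, 1.0, 0.0, 0.001]
ft_force: [0.8, 1.3, 4.4]
grip_width: 0.0006
```

Emit:
send_rows(
  steps=[0,0,0,0.0005,0,0,0,0,0.0005,0],
)

```text
time: 16.92
position: [0.4333, -0.2567, 0.0549]
tool_rot: [0.017, 1.0, 0.0, 0.001]
ft_force: [-0.1, 1.3, 5.2]
grip_width: 0.0003
```

Contact at about z = 0.056. I'll press on in half-millimetre steps.

Emit:
send_rows(
  steps=[0,0,0,0.0007,0,0,0,0,0.0007,0],
)

```text
time: 17.18
position: [0.4335, -0.2568, 0.0543]
tool_rot: [0.017, 1.0, 0.0, 0.001]
ft_force: [0.1, 1.8, 6.2]
grip_width: 0.0006
```

Emit:
send_rows(
  steps=[0,0,0,0.0007,0,0,0,0,0.0007,0],
)

```text
time: 17.42
position: [0.4337, -0.2568, 0.0539]
tool_rot: [0.017, 1.0, -0.0, 0.001]
ft_force: [0.2, 0.5, 6.2]
grip_width: 0.0003
```

Emit:
send_rows(
  steps=[0,0,0,0.0007,0,0,0,0,0.0007,0],
)

```text
time: 17.68
position: [0.4338, -0.2568, 0.0535]
tool_rot: [0.017, 1.0, -0.0, 0.001]
ft_force: [-0.5, 0.6, 7.1]
grip_width: 0.0002
```

Emit:
send_rows(
  steps=[0,0,0,0.0007,0,0,0,0,0.0007,0],
)

```text
time: 17.92
position: [0.434, -0.2568, 0.0532]
tool_rot: [0.017, 1.0, -0.0, 0.002]
ft_force: [0.4, 1.7, 7.4]
grip_width: 0.0007
```

Emit:
send_rows(
  steps=[0,0,0,0.0007,0,0,0,0,0.0007,0],
)

```text
time: 18.18
position: [0.4341, -0.2568, 0.0529]
tool_rot: [0.017, 1.0, -0.0, 0.002]
ft_force: [0.6, 1.5, 8.2]
grip_width: -0.0
```

Emit:
send_rows(
  steps=[0,0,0,0.0005,0,0,0,0,0.0005,0],
)

```text
time: 18.42
position: [0.4341, -0.2568, 0.0528]
tool_rot: [0.017, 1.0, -0.0, 0.002]
ft_force: [-0.1, 0.9, 7.8]
grip_width: 0.0003
```

Emit:
send_rows(
  steps=[0,0,0,0.001,0,0,0,0,0.001,0],
)

```text
time: 18.68
position: [0.4341, -0.2568, 0.0527]
tool_rot: [0.017, 1.0, -0.001, 0.002]
ft_force: [-0.7, 1.5, 11.9]
grip_width: 0.0004
```

Emit:
send_rows(
  steps=[0,0,0,0.001,0,0,0,0,0.001,0],
)

```text
time: 18.92
position: [0.4342, -0.2568, 0.0527]
tool_rot: [0.017, 1.0, -0.001, 0.002]
ft_force: [-0.3, 2.4, 12.7]
grip_width: 0.0005
```

At the stop with about 12 N. I'll hold at the same command scale for a little over a second, reading the force partway.

Emit:
send_rows(
  steps=[0,0,0,0.0007,0,0,0,0,0.0007,0,0,0,0,0.0007,0,0,0,0,0.0007,0],
)

```text
time: 19.42
position: [0.4342, -0.2568, 0.0527]
tool_rot: [0.017, 1.0, -0.001, 0.002]
ft_force: [-0.8, 0.1, 10.7]
grip_width: 0.0002
```

Emit:
send_rows(
  steps=[0,0,0,0.0006,0,0,0,0,0.0006,0,0,0,0,0.0006,0,0,0,0,0.0006,0],
)

```text
time: 19.92
position: [0.4341, -0.2568, 0.0528]
tool_rot: [0.017, 1.0, -0.001, 0.002]
ft_force: [-1.2, 0.3, 9.5]
grip_width: 0.0004
```

The key was held at the stop for over a second at 9.5–12.7 N. Letting go.

Emit:
send_rows(
  steps=[0,0,0,-0.003,0,0,0,0,-0.01,0,0,0,0,-0.03,0,0,0,0,-0.06,0,0,0,0,-0.09,0,0,0,0,-0.12,0,0,0,0,-0.14,0,0,0,0,-0.14,0],
)

```text
time: 20.92
position: [0.4343, -0.2572, 0.194]
tool_rot: [0.017, 1.0, -0.002, 0.004]
ft_force: [0.9, 0.2, -0.3]
grip_width: 0.0005
```

Emit:
send_rows(
  steps=[0,0.01,0.04,0,0,0,0.015,0.08,0,0,0,0.02,0.12,0,0,0,0.02,0.15,0,0,0,0.02,0.17,0,0,0,0.02,0.17,0,0],
)

```text
time: 21.68
position: [0.419, -0.0852, 0.1921]
tool_rot: [0.016, 1.0, -0.002, 0.003]
ft_force: [-0.7, 0.0, -1.0]
grip_width: 0.0004
```

Run:
```python
from h import *
grab('scene','s9');c=grab('top','t9');to(.43,-.25)
P=cloud(c);z=P[...,2];v,u=np.mgrid[:400,:640]
m=((u<290)&(u>170)&(v>150)&(v<305)&(z>.022)).astype(np.uint8)
n,l,st,ce=cv2.connectedComponentsWithStats(m)
for i in range(1,n):
    if st[i,4]>60:
        q=P[l==i];t=q[q[:,2]>np.percentile(q[:,2],90)-.006]
        (a,b),r=cv2.minEnclosingCircle(t[:,:2].astype(np.float32));print(np.percentile(q[:,2],95).round(4),'c',round(a,4),round(b,4),round(r,4))
q=P[253:264,419:444].reshape(-1,3);q=q[~np.isnan(q[:,0])];print('key z',np.median(q,0))
cv2.imwrite('pics/c9.png',np.vstack([cv2.imread('pics/s9.png')[60:300,150:450],cv2.imread('pics/t9.png')[120:320,170:470]]))
```

```text
pos [ 0.42   -0.0869  0.1925] shift [-0.0154 -0.1627  0.0008] toolx [-0.999  0.033 -0.007] tooly [ 0.033  0.999 -0.005] z [ 0.007 -0.005 -1.   ] f [-0.36 -0.42  0.18] w 0.0003 t 21.775 q [-0.47  0.31  1.94 -0.    0.88 -2.  ]
0.1144 c 0.6212 0.2193 0.0254
0.0424 c 0.5971 0.1202 0.031
0.0505 c 0.5197 0.2271 0.0403
0.0522 c 0.507 0.1292 0.0318
0.0449 c 0.4276 0.2414 0.0325
0.0565 c 0.4141 0.1408 0.0383
key z [ 0.43993842 -0.25674304  0.0561496 ]
```

View pics/c9.png

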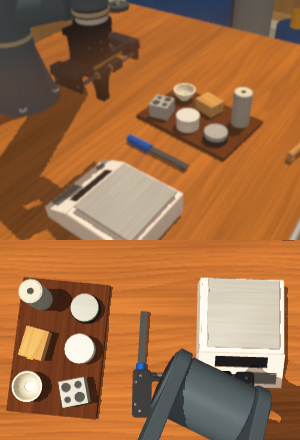

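The flask is upright in the free corner (scene crop (242,107)), and everything is within 1 mm of its first measurement. The arm is clear, so I'm handing in.

```bash
python3 -c "
from rig import hand_in
print(hand_in())"
```

```text
the job is handed in; nothing more can be done
None
```

The flask is standing on the tool board, the scale's zero key has been pressed and released, and the job was handed in at about 21.8 s.

- **Flask:** it stands released and upright in the free corner, at about x = 0.103 and y = 0.051 m in the board's frame, against limits of 0.127 and 0.077. Its top measured 0.114 m, against 0.112 m expected.
- **Things on the board:** all five measured within 1 mm of where they began.
- **File:** it looked unmoved in the pictures, but the arm partly hid it in the last top view and I did not measure it.
- **Zero key:** I felt contact at a TCP height of about 0.056 m, and the key gave by about 2.5 mm to its stop. I held it there for over a second. The wrist readings were 9.5 to 12.7 N, and I read the force only between moves, so brief peaks would not show.
- **After letting go:** the wrist force fell back to about zero. The key's depth reading is doubtful because the arm partly covered the panel, so I did not confirm by camera that the key sprang back.
- **Power key:** the fingers stayed about 105 mm from it.

No check failed.

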